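Centre a specimen box on a balance pan and tare

ROBOT

A 6-joint arm with a two-finger parallel gripper is mounted at the origin on the work surface; the furniture and walls round the work are solid. World frame = base frame: x ahead of the robot, y to its left, z up, the work surface at z = 0. Lengths are in mm, angles in degrees, forces in N, time in s.
With the tool pointing down it reaches from about 350 to 850 mm from the base axis. Payload 8.1 kg.
Tool frame: the origin (TCP) lies midway between the tips of the shut fingers; the grasp point (between the pads) lies grip_depth behind it (grip_depth is the distance from the TCP to the grasp point, in mm); z points along the fingers, y is the line along which they close (so a half turn about z gives the same grasp; the last joint's range is limited). The gripper opens to 85 mm and grips with 20 to 120 N. Pads are 22 mm wide; open, the fingers measure 114 mm over their backs; the gripper's body (76 mm by 85 mm) begins 54 mm behind the grasp point. The pads swing forward as they close: fully open they stand 13 mm farther back than shut.
Start: joints at [-79.721, 7.471, 85.268, -0, 87.261, -4.893], TCP at [157.05, -579.086, 231.292] pointing down, gripper open.
Joint ranges: [-169.43, 169.43], [-51.17, 129.36], [1.28, 143.12], [-76.62, 256.62], [0, 156.53], [-152.29, 152.29]. Speed limits (degrees/s): [136.94, 136.94, 159.86, 180, 180, 180].

INTERFACE

Orientations are given as [roll, pitch, yaw] about the fixed x, y, z axes, in that order (R = Rz(yaw) Ry(pitch) Rx(roll)).
In Python, from bench import sense, snapshot, hand_in, grip_depth gives the robot as it stands. The module is installed in compiled form; this text tells all that it offers.
- The arm moves only by the tool apply_moves, never from a script. Its argument "series" is text: rows parted by semicolons, each of 5 numbers parted by spaces: the shift along the tool's x, y, z each as a share of 0.3 m, from -1 to 1, then the turn about the tool's z as a share of 2 rad, from -1 to 1, then the gripper's target within -1 to 1 (shut at 1, half-way at 0, fully open at -1). In form: tx ty tz twist gripper; .... A call has 1 to 5 rows; each row shifts and turns the commanded pose from where the row before left it, along the tool's axes as they then stand; what a row does not reach is not made up. A row lasts 1/12 s, in which the tool goes at most 41.7 mm and 7.16 degrees, less where a joint would pass 70% of its speed; a pose out of reach is approached as far as the arm can. A call with a number of a shift or a turn outside -1 to 1 is refused whole. A call with a gripper value outside its range is refused whole. The fingers move at their own pace and stop on an object; "squeeze" is the grip in N (left out, the last holds). Time passes only in rows, so rows that do not move let the fingers close. It gives the time, the measured TCP pose, the force, the opening and the grip force at its end, in the units of the state.
- sense(): the state, without advancing time (a new reading comes with each control period).
- snapshot(name): name is "scene" or "top" or "wrist"; returns a dict with "frame" (384x512x3 uint8, blue, green, red), "depth" (384x512 float32, mm along the optical axis (not along the pixel's ray), 0 where there is no reading), "intrinsics" (3x3 intrinsics, pixels), "extrinsics" (4x4, takes a point from camera to world coordinates); the wrist camera has in their place "tool_from_camera" (4x4, takes a point from camera to tool coordinates, whose origin is the TCP and whose axes are the flange's). Camera axes: x right, y down, z forward; pixel columns grow to the right and rows downward; lengths in mm; the calibration is good to about 2 mm. A picture is of the moment at which its call begins: read the wrist's pose just before it.
- hand_in(): hands the job in; it is judged then, once.
The state is a dict: "time": time; "joint_pos": joint angles; "qd": joint speeds; "joint_efforts": joint torques, N m; "tool_pos": TCP position; "tcp_rot": TCP orientation; "ft_force": force on the tool from outside, world axes, zero at the start; "wrist_torque": the same for the moment, N m; "finger_gap": finger opening in mm; "grip_force": force on a finger pad.
Only numpy, scipy, OpenCV 4.12 (cv2) and the standard library are available. Lean on these libraries where they do the work, as an engineer would, in place of code of your own. Each camera call takes 0.05 s, during which the arm holds its last target. There are 200 camera calls.

TASK

The lidded specimen box stands askew on the balance, sticking out over the edge of the steel pan inside the windbreak. Slide it by pressing gently on its lid, without overloading the weighing pan (press no harder than about 15 N), until it stands wholly on the pan with no edge or corner overhanging, and let go of it. Then press the blue tare button down and release it; leave the shell, the blue-capped jar and the glass vial where they are.

Things in the scene. Friction and masses are not known exactly. Their poses are not given: they have to be found in the camera images.
- balance: blue-bodied top-pan balance fixed to the table, 285 x 236 x 50 mm, control panel towards its -x; origin on the table under the pan's centre, z up. Clear square windbreak round the pan: inside 196 x 196 mm centred on the pan, walls 4 mm thick, top rim 117 mm above the table (6 mm above the box's lid), open at the top
- pan_top (a point): centre of the upper face of the square-edged steel pan, 144 mm along its x by 134 mm along its y, axes as the balance's; 68 mm above the table when empty
- pan (a joint): how far the sprung pan has sunk, in m, 0 when empty, stop at 0.006; stiffness 5000 N/m (10 N sinks it 2 mm, the box alone 0.2 to 0.5 mm); it springs back. Overloaded beyond 0.0035 (17.5 N with the box)
- lid_top (a point): middle of the top face of the flat clear lid (fixed on) of the white specimen box: 126 mm along x, 116 along y, 43 high, 0.12 to 0.25 kg. Too wide to grasp, and too near the windbreak for a finger to push it back. Slick on the pan (friction about 0.25); fingertips grip the lid far better, so pressing on the lid with 5 to 10 N drags and turns it. Either way round is right
- corner_a (a point): corner of the underside of the specimen box, the +x +y one in the box's own axes; 63 mm along x and 58 mm along y from the centre of its underside
- corner_b (a point): corner of the underside of the specimen box, the +x -y one in the box's own axes; 63 mm along x and 58 mm along y from the centre of its underside
- corner_c (a point): corner of the underside of the specimen box, the -x -y one in the box's own axes; 63 mm along x and 58 mm along y from the centre of its underside
- corner_d (a point): corner of the underside of the specimen box, the -x +y one in the box's own axes; 63 mm along x and 58 mm along y from the centre of its underside
- tare (a joint): travel of the blue tare button, in m: 0 up, 0.006 fully down (5 N); it springs back
- tare_top (a point): centre of the top of the round blue tare button (26 mm across) on the balance's control panel; it is pressed straight down
- shell: small tortoise shell, 148 x 182 x 87 mm, loose bystander; origin under its centre
- blue_jar: clear jar with blue cap, 61 mm across, 59 mm high, loose bystander; origin under its centre
- vial: clear glass vial, 67 mm across, 107 mm high, loose bystander; origin under its centre

How it is judged (in metres and radians):
On the way, in this order (a step that is already met when the one before it is completed fails the run):
1. the box stands wholly on the pan, no corner over the edge, at rest and not touched (x of corner_a in the frame of pan_top between -0.072 and 0.072 m and y of corner_a in the frame of pan_top between -0.067 and 0.067 m and z of corner_a in the frame of pan_top between -0.004 and 0.003 m and x of corner_b in the frame of pan_top between -0.072 and 0.072 m and y of corner_b in the frame of pan_top between -0.067 and 0.067 m and z of corner_b in the frame of pan_top between -0.004 and 0.003 m and x of corner_c in the frame of pan_top between -0.072 and 0.072 m and y of corner_c in the frame of pan_top between -0.067 and 0.067 m and z of corner_c in the frame of pan_top between -0.004 and 0.003 m and x of corner_d in the frame of pan_top between -0.072 and 0.072 m and y of corner_d in the frame of pan_top between -0.067 and 0.067 m and z of corner_d in the frame of pan_top between -0.004 and 0.003 m and linear speed of specimen_box below 0.01 m/s and contact force between each of the arm, the fingers and specimen_box below 0.1 N), for 0.3 s.
2. the tare button is pressed with the box so placed (x of corner_a in the frame of pan_top between -0.072 and 0.072 m and y of corner_a in the frame of pan_top between -0.067 and 0.067 m and z of corner_a in the frame of pan_top between -0.004 and 0.003 m and x of corner_b in the frame of pan_top between -0.072 and 0.072 m and y of corner_b in the frame of pan_top between -0.067 and 0.067 m and z of corner_b in the frame of pan_top between -0.004 and 0.003 m and x of corner_c in the frame of pan_top between -0.072 and 0.072 m and y of corner_c in the frame of pan_top between -0.067 and 0.067 m and z of corner_c in the frame of pan_top between -0.004 and 0.003 m and x of corner_d in the frame of pan_top between -0.072 and 0.072 m and y of corner_d in the frame of pan_top between -0.067 and 0.067 m and z of corner_d in the frame of pan_top between -0.004 and 0.003 m and value of joint tare above 0.0045 m), for 0.05 s.
At the end, for the whole second after the job is handed in: All four corners of the box's underside lie on the pan within its edges (72 mm in x and 67 mm in y from the pan's centre; underside within 3 mm above and 4 mm below the pan's face), the box is at rest and untouched, and the tare button is up again (under 1.5 mm) (all of step 1 and value of joint tare below 0.0015 m).
It fails at once if the pan is overloaded: pressed more than 3.5 mm down (value of joint pan above 0.0035 m).
It fails at once if the shell, jar or vial is moved more than 20 mm (distance of any of shell, blue_jar, vial from where it was at the start of the episode above 0.02 m).
It also fails if it takes over 48 s, if anything falls off the work surface, if the arm or the gripper's body presses on something with over 40 N, if the wrist force passes 120 N, or if a joint passes its speed limit or range.

## Working session

There is one attempt and no reset: what is moved stays moved. The work goes in short steps, Python scripts to look and compute and a tool call to move; the robot and the scene stay as the last step left them, time stands still between calls to the robot, and variables do not carry over. Pictures are saved under pics/ and viewed, at most 10 in all, crops included, and the job is handed in when it is done.

Besides the shell and the picture viewer there is one more tool, called after "Call:" as a command line: name --argument value ..., lists and objects as JSON in quotes. apply_moves: Moves the arm, as the interface text tells. Its arguments: {"type":"object","properties":{"series":{"type":"string"},"squeeze":{"type":"number"}},"required":["series"]}

```bash
mkdir -p pics; cat > h.py <<'E'
import numpy as np, cv2
from bench import sense, snapshot
def pix2plane(s,uv,z):
    K=s['intrinsics'];T=s['extrinsics'];uv=np.atleast_2d(uv).astype(float)
    r=np.c_[uv,np.ones(len(uv))]@np.linalg.inv(K).T@T[:3,:3].T
    o=T[:3,3];return o+r*((z-o[2])/r[:,2])[:,None]
def cloud(s):
    K=s['intrinsics'];T=s['extrinsics'];d=s['depth'];v,u=np.mgrid[:384,:512]
    p=np.stack([(u-K[0,2])/K[0,0]*d,(v-K[1,2])/K[1,1]*d,d],-1)
    return p@T[:3,:3].T+T[:3,3]
E
python3 - <<'E'
from h import *
import pickle
print(sense())
ims=[]
for n in('top','scene'):
    s=snapshot(n);pickle.dump(s,open(n+'.pkl','wb'));cv2.imwrite(f'pics/{n}0.png',s['frame']);print(n,s['extrinsics'].round(3).tolist(),s['intrinsics'].round(1).tolist())
E
```

```text
{'time': 0.0, 'joint_pos': array([-7.97221995e+01,  7.51459554e+00,  8.53304969e+01, -3.94932446e-04,
        8.72627472e+01, -4.89240538e+00]), 'qd': array([0.0392876 , 0.00169739, 0.01682135, 0.03346677, 0.00797532,
       0.00085489]), 'joint_efforts': array([ 9.76492374e-04, -5.69402468e+01, -5.00544655e+01, -1.73047324e-04,
        1.49689091e-02, -1.78253487e-05]), 'tool_pos': array([ 156.93687513, -578.52618721,  230.23812277]), 'tcp_rot': array([-1.79892520e+02, -8.80407191e-03,  1.51702168e+01]), 'ft_force': array([0.42477551, 1.37904442, 0.51210016]), 'wrist_torque': array([-0.00150675,  0.01302088,  0.03025201]), 'grip_force': 0.0, 'finger_gap': 85.28458060343218}
top [[0.018, -0.986, 0.163, 353.511], [-1.0, -0.02, -0.01, 79.826], [0.013, -0.163, -0.987, 1279.858], [0.0, 0.0, 0.0, 1.0]] [[378.4, 0.0, 250.1], [0.0, 378.4, 191.3], [0.0, 0.0, 1.0]]
scene [[-0.82, -0.355, 0.449, -20.609], [-0.572, 0.514, -0.639, 894.638], [-0.004, -0.781, -0.625, 902.891], [0.0, 0.0, 0.0, 1.0]] [[351.4, 0.0, 246.0], [0.0, 351.4, 190.4], [0.0, 0.0, 1.0]]
```

View pics/top0.png

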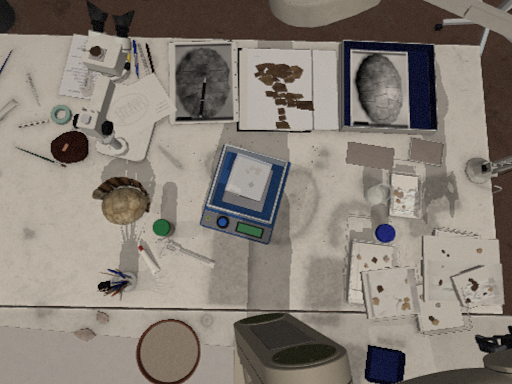

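View pics/scene0.png

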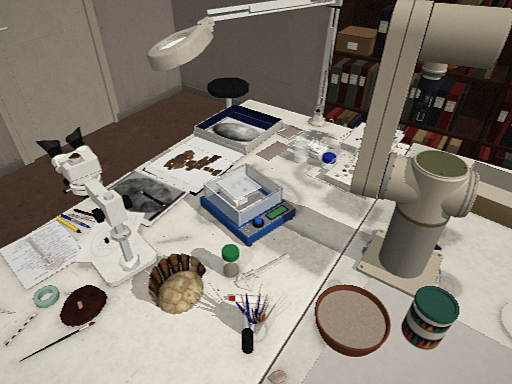

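The top view shows the balance at about (245,193), with the tare button at (222,222), the white box at (248,180), the shell at (124,200), the blue jar at (385,233) and the vial at (377,193). I'll measure the coarse pose next.

```bash
python3 - <<'E'
from h import *
import pickle
s=pickle.load(open('top.pkl','rb'))
f=s['frame']
hsv=cv2.cvtColor(f,cv2.COLOR_BGR2HSV)
m=cv2.inRange(hsv,(95,120,40),(125,255,255));m[:, :195]=0;m[:,300:]=0;m[:140]=0;m[250:]=0
c=max(cv2.findContours(m,0,2)[0],key=cv2.contourArea)
p=pix2plane(s,c[:,0],50)[:,:2].astype(np.float32)
r=cv2.minAreaRect(p);print('balance',r,cv2.boxPoints(r).round(0).tolist())
print('tare',pix2plane(s,(222,222),55))
print('box',pix2plane(s,(248,180),111))
C=cloud(s)
for uv in[(248,180),(222,222),(235,212)]:print(uv,C[uv[1],uv[0]])
a=cv2.resize(f[130:255,190:305],None,fx=4,fy=4,interpolation=2)
t=pickle.load(open('scene.pkl','rb'))['frame'][155:255,185:305]
b=cv2.resize(t,None,fx=2.8,fy=2.8,interpolation=2)
o=np.zeros((500,460+336,3),np.uint8);o[:,:460]=a;o[:280,460:]=b
cv2.imwrite('pics/crop.png',o)
w=snapshot('wrist');print(w['tool_from_camera'].round(3).tolist(),w['intrinsics'].tolist())
import bench;print(bench.grip_depth)
E
```

```text
balance ((578.0122680664062, 75.37279510498047), (194.75448608398438, 185.8218994140625), 75.3414306640625) [[463.0, 5.0], [643.0, -42.0], [693.0, 146.0], [513.0, 193.0]]
tare [[453.8050104  156.05585971  55.        ]]
box [[582.90874568  74.85520443 111.        ]]
(248, 180) [583.44485983  74.84358797 108.26831486]
(222, 222) [452.60267051 155.14199819  69.68384127]
(235, 212) [480.7365729  113.16734718 113.4274554 ]
[[0.0, -0.955, -0.297, 76.269], [1.0, 0.001, -0.001, -0.739], [0.001, -0.297, 0.955, -142.996], [0.0, 0.0, 0.0, 1.0]] [[280.93254449358807, 0.0, 257.4025906584209], [0.0, 280.93254449358807, 190.15137445523507], [0.0, 0.0, 1.0]]
18.700000000000003
```

View pics/crop.png

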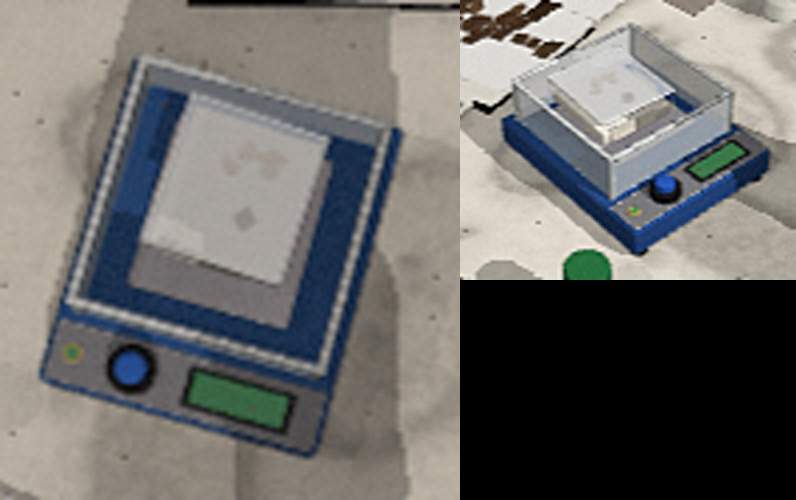

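The crops show the pan visible on the near side and the right, and the box displaced towards the balance's +x (away from the robot) and slightly rotated. I'll turn the tool to the balance's yaw, then carry the wrist camera over it.

Call:
apply_moves --series "0 0 0 0.0525 0.3; 0 0 0 0.0525 0.3; 0 0 0 0.0525 0.3; 0 0 0 0.0525 0.3; 0 0 0 0.0525 0.3" --squeeze 20

```text
time: 0.57
tool_pos: [157.0, -578.8, 230.8]
tcp_rot: [-180.0, 0.0, -15.2]
ft_force: [-0.7, -0.3, 0.8]
finger_gap: 30.3
grip_force: 0.0
```

Call:
apply_moves --series "0.023 -0.123 0 0 0.3;0.023 -0.123 0 0 0.3;0.023 -0.123 0 0 0.3;0.023 -0.123 0 0 0.3;0.023 -0.123 0 0 0.3"

```text
time: 0.98
tool_pos: [238.1, -407.9, 230.7]
tcp_rot: [-180.0, 0.0, -14.9]
ft_force: [1.1, 0.3, 0.2]
finger_gap: 29.9
grip_force: 0.0
```

Call:
apply_moves --series "0.023 -0.123 0 0 0.3;0.023 -0.123 0 0 0.3;0.023 -0.123 0 0 0.3;0.023 -0.123 0 0 0.3;0.023 -0.123 0 0 0.3"

```text
time: 1.4
tool_pos: [318.9, -238.5, 231.2]
tcp_rot: [180.0, -0.0, -14.9]
ft_force: [0.5, -0.4, -0.8]
finger_gap: 30.2
grip_force: 0.0
```

Call:
apply_moves --series "0.023 -0.123 0 0 0.3;0.023 -0.123 0 0 0.3;0.023 -0.123 0 0 0.3;0.023 -0.123 0 0 0.3;0.023 -0.123 0 0 0.3"

```text
time: 1.82
tool_pos: [399.8, -69.0, 231.3]
tcp_rot: [180.0, -0.0, -14.9]
ft_force: [1.4, -0.5, 0.7]
finger_gap: 29.8
grip_force: 0.0
```

Call:
apply_moves --series "0.023 -0.123 0 0 0.3;0.023 -0.123 0 0 0.3;0.023 -0.123 0 0 0.3;0.023 -0.123 0 0 0.3;0 0 0 0 0.3"

```text
time: 2.23
tool_pos: [465.2, 70.1, 230.7]
tcp_rot: [-179.9, 0.0, -14.6]
ft_force: [1.3, -0.4, -0.4]
finger_gap: 29.8
grip_force: 0.0
```

```bash
cat >> h.py <<'E'
from scipy.spatial.transform import Rotation as Ro
import pickle
def wrist(tag):
    q=sense();s=snapshot('wrist')
    T=np.eye(4);T[:3,:3]=Ro.from_euler('xyz',q['tcp_rot'],degrees=True).as_matrix();T[:3,3]=q['tool_pos']
    s['extrinsics']=T@s['tool_from_camera']
    pickle.dump(s,open(tag+'.pkl','wb'));cv2.imwrite(f'pics/{tag}.png',s['frame']);return s
E
python3 -c "
from h import *
s=wrist('w1');print(sense()['tool_pos'])
cv2.imwrite('pics/w1b.png',cv2.resize(s['frame'],(800,600),interpolation=2))"
```

```text
[464.35642816  67.62738818 230.65548505]
```

View pics/w1b.png

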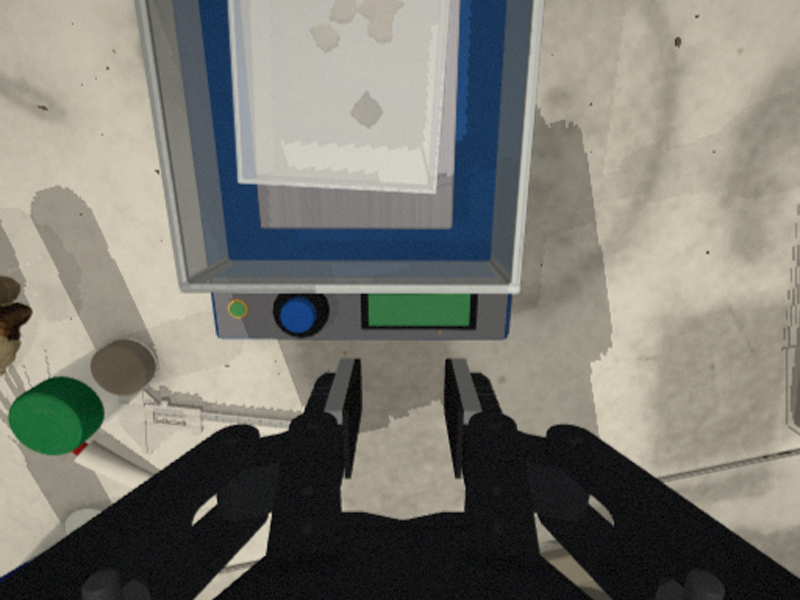

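The wrist view shows the tare button at about (298,315) of 800x600, the near pan edge at row 228, and the lid's near edge from (240,182) to (437,192). The far side is cut off, so I'm moving forward and up to see all of it.

Call:
apply_moves --series "0.13 0 -0.05 0 0.3;0.13 0 -0.05 0 0.3;0.13 0 -0.05 0 0.3;0 0 0 0 0.3;0 0 0 0 0.3"

```text
time: 2.7
tool_pos: [578.0, 32.8, 275.4]
tcp_rot: [180.0, 0.1, -15.0]
ft_force: [0.1, 0.1, 0.1]
finger_gap: 30.0
grip_force: 0.0
```

```bash
python3 -c "
from h import *
s=wrist('w2');print(sense()['tool_pos'],sense()['qd'].round(2))
cv2.imwrite('pics/w2b.png',cv2.resize(s['frame'],(800,600),interpolation=2))"
```

```text
[576.69549016  33.44852352 275.25380893] [ 0.76 -2.71  2.7   0.15 -0.06  0.18]
```

View pics/w2b.png

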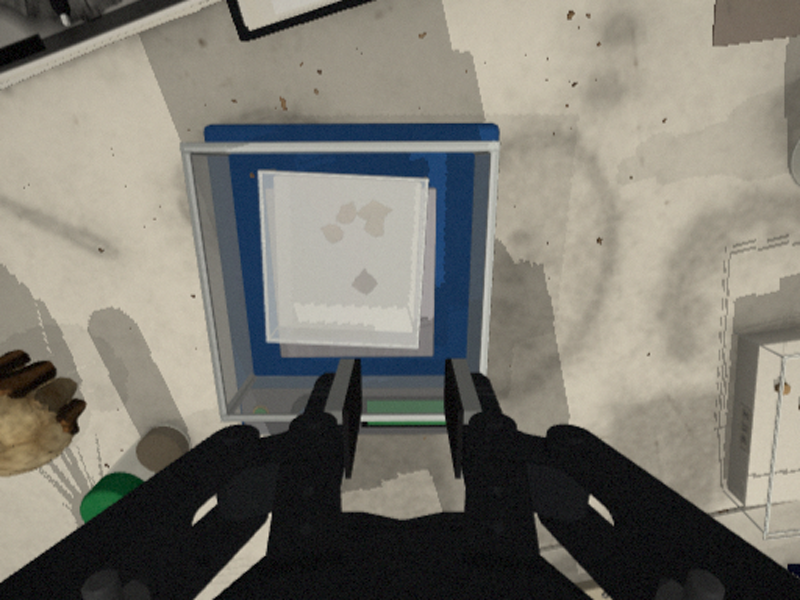

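This view shows the lid corners at about (259,171), (428,179), (418,348) and (267,343), the pan's near corners at (281,357) and (434,355), and the rim corners at (182,146) and (498,142).

```bash
python3 - <<'E'
from h import *
w1=pickle.load(open('w1.pkl','rb'));w2=pickle.load(open('w2.pkl','rb'))
k=.64
def sub(s,pts):
    g=cv2.cvtColor(s['frame'],6)
    p=np.float32(pts).reshape(-1,1,2)*np.float32(k)
    return cv2.cornerSubPix(g,p.copy(),(3,3),(-1,-1),(3,30,.01)).reshape(-1,2), p.reshape(-1,2)
def show(n,s,pts,z):
    a,b=sub(s,pts);P=pix2plane(s,a,z);Q=pix2plane(s,b,z)
    print(n,'sub',P[:,:2].round(1).tolist(),'raw',Q[:,:2].round(1).tolist(), 'd',np.linalg.norm(np.diff(P[:,:2],axis=0),axis=1).round(1));return P
L=show('lid',w2,[(259,171),(428,179),(418,348),(267,343)],110.7)
show('lid w1',w1,[(437,192),(240,182)],110.7)
show('pan w2',w2,[(281,357),(434,355)],67.7)
show('pan w1',w1,[(260,228),(453,228)],67.7)
show('rim w2',w2,[(182,148),(498,144),(488,424),(221,425)],117)
# tare: blue blob in both views
for n,s in(('w1',w1),):
    h=cv2.cvtColor(s['frame'],40);m=cv2.inRange(h,(95,120,60),(125,255,255));m2=np.zeros_like(m);m2[185:216,172:212]=m[185:216,172:212]
    M=cv2.moments(m2,True);uv=(M['m10']/M['m00'],M['m01']/M['m00']);print('tare',uv,pix2plane(s,uv,60),cloud(s)[int(uv[1]),int(uv[0])])
C1=cloud(w1);C2=cloud(w2)
for n,C,u,v in(('lidc',C2,350,260),('lidw1',C1,300,80),('pan',C1,350,210),('panel',C1,340,312)):print(n,C[int(v*k),int(u*k)].round(1))
E
```

```text
lid sub [[670.7, 110.0], [635.7, 0.0], [516.4, 38.1], [551.3, 148.2]] raw [[669.5, 109.1], [635.0, 0.4], [516.2, 37.9], [549.9, 147.6]] d [115.4 125.3 115.5]
lid w1 sub [[516.3, 38.3], [551.4, 148.0]] raw [[516.6, 37.0], [551.0, 146.4]] d [115.2]
pan w2 sub [[520.5, 158.9], [487.2, 31.3]] raw [[520.0, 159.0], [487.2, 29.4]] d [131.9]
pan w1 sub [[521.0, 159.1], [487.2, 31.2]] raw [[520.3, 159.6], [486.4, 29.5]] d [132.3]
rim w2 sub [[695.6, 152.5], [646.9, -48.8], [440.1, 2.8], [495.2, 204.5]] raw [[695.6, 150.4], [644.9, -48.4], [441.3, 0.2], [495.2, 204.5]] d [207.  213.2 209.1]
tare (190.2397094430993, 201.2687651331719) [[450.87365974 157.6237008   60.        ]] [455.01615323 153.2366828   73.42990188]
lidc [595.8  67.5 112.2]
lidw1 [593.4  95.5 110.7]
pan [516.8  95.1  68.8]
panel [443.2 128.   51.8]
```

Lid measures 115 x 125 mm, matching the box. In the pan frame its centre is at (+19.9, +2.4) mm, turned about -3°. I'll go above the lid's centre.

Call:
apply_moves --series "0.005 -0.036 0.115 0 0.3;0.005 -0.036 0.115 0 0.3;0.005 -0.036 0.115 0 0.3;0.005 -0.036 0.115 0 0.3;0 0 0 0 0.3"

```text
time: 3.17
tool_pos: [587.5, 75.9, 129.7]
tcp_rot: [179.8, 0.7, -14.8]
ft_force: [-0.6, -0.5, -1.9]
finger_gap: 29.7
grip_force: 0.0
```

Call:
apply_moves --series "0 0 0.02 0 0.3;0 0 0.013 0 0.3;0 0 0.01 0 0.3;0 0 0 0 0.3;0 0 0 0 0.3"

```text
time: 3.58
tool_pos: [594.7, 74.5, 127.2]
tcp_rot: [-180.0, -0.2, -14.9]
ft_force: [0.3, -0.9, 0.2]
finger_gap: 29.8
grip_force: 0.0
```

Call:
apply_moves --series "0 0 0.008 0 0.3;0 0 0.008 0 0.3;0 0 0.008 0 0.3;0 0 0 0 0.3;0 0 0 0 0.3"

```text
time: 4.0
tool_pos: [593.5, 74.9, 117.7]
tcp_rot: [180.0, 0.0, -14.9]
ft_force: [-0.9, 0.7, 0.4]
finger_gap: 29.8
grip_force: 0.0
```

Call:
apply_moves --series "0 0 0.004 0 0.3;0 0 0.004 0 0.3;0 0 0.004 0 0.3;0 0 0 0 0.3;0 0 0 0 0.3"

```text
time: 4.42
tool_pos: [593.7, 74.9, 114.3]
tcp_rot: [180.0, 0.0, -14.9]
ft_force: [0.7, 0.4, 0.3]
finger_gap: 29.9
grip_force: 0.0
```

Call:
apply_moves --series "0 0 0.004 0 0.3;0 0 0.004 0 0.3;0 0 0.004 0 0.3;0 0 0 0 0.3;0 0 0 0 0.3"

```text
time: 4.83
tool_pos: [593.6, 74.9, 110.7]
tcp_rot: [180.0, 0.0, -14.9]
ft_force: [0.0, 0.0, 1.2]
finger_gap: 29.7
grip_force: 0.0
```

Call:
apply_moves --series "0 0 0.002 0 0.3;0 0 0.002 0 0.3;0 0 0 0 0.3;0 0 0 0 0.3"

```text
time: 5.17
tool_pos: [593.9, 74.9, 109.9]
tcp_rot: [-180.0, -0.0, -14.9]
ft_force: [-0.4, 0.5, 1.8]
finger_gap: 29.8
grip_force: 1.1
```

Call:
apply_moves --series "0 0 0.002 0 0.3;0 0 0 0 0.3;0 0 0 0 0.3"

```text
time: 5.42
tool_pos: [593.9, 74.9, 109.5]
tcp_rot: [-180.0, -0.0, -14.9]
ft_force: [-1.9, -0.5, 4.5]
finger_gap: 30.1
grip_force: 2.4
```

Call:
apply_moves --series "0 0 0.002 0 0.3;0 0 0 0 0.3;0 0 0 0 0.3"

```text
time: 5.67
tool_pos: [593.9, 74.9, 109.0]
tcp_rot: [-180.0, -0.0, -14.9]
ft_force: [-2.8, -0.3, 6.9]
finger_gap: 29.9
grip_force: 3.4
```

Call:
apply_moves --series "-0.007 0.001 0 -0.006 0.3;-0.009 0.001 0 -0.006 0.3;-0.009 0.001 0 -0.006 0.3;-0.007 0.001 0 -0.006 0.3;0 0 0 0 0.3"

```text
time: 6.08
tool_pos: [584.6, 76.1, 109.2]
tcp_rot: [-180.0, -0.1, -12.1]
ft_force: [1.3, -0.0, 6.3]
finger_gap: 30.2
grip_force: 3.0
```

```bash
python3 -c "
from h import *
s=wrist('w3');print(sense())
cv2.imwrite('pics/w3b.png',cv2.resize(s['frame'],(800,600),interpolation=2))"
```

```text
{'time': 6.1333, 'joint_pos': array([ 2.43167804e+00,  1.08729576e+01,  9.45510337e+01, -1.37863307e-03,
        7.44794483e+01,  1.04552769e+02]), 'qd': array([-0.16476901,  0.19975376, -0.11455865,  0.07233961,  0.1292851 ,
        0.23417822]), 'joint_efforts': array([ 1.65185449e-01, -5.33240712e+01, -4.30986571e+01,  1.16199818e-01,
        5.03844973e-01, -5.07621991e-02]), 'tool_pos': array([584.62371517,  76.06447983, 109.2108125 ]), 'tcp_rot': array([-1.79977023e+02, -9.37963785e-02, -1.21207420e+01]), 'ft_force': array([ 0.82838302, -0.57450713,  5.45322467]), 'wrist_torque': array([-0.05507971, -0.25641845,  0.04898361]), 'grip_force': 2.995321551691177, 'finger_gap': 29.675084901721107}
```

View pics/w3b.png

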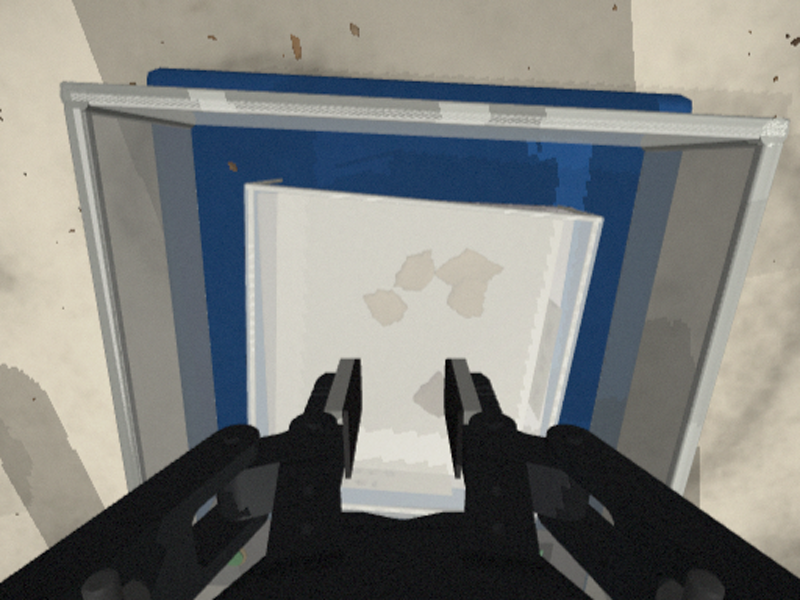

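The fingers rest on the lid, whose far corners are at about (246,184) and (602,215). I'll check how far it moved.

```bash
cat >> h.py <<'E'
PC=np.array([573.6,76.8]);PA=np.radians(-14.7)
def panf(p):
    d=np.asarray(p)[...,:2]-PC;c,s=np.cos(PA),np.sin(PA);return d@np.array([[c,-s],[s,c]])
E
python3 - <<'E'
from h import *
s=pickle.load(open('w3.pkl','rb'));g=cv2.cvtColor(s['frame'],6)
p=np.float32([(246,184),(602,215)]).reshape(-1,1,2)*np.float32(.64)
q=cv2.cornerSubPix(g,p.copy(),(3,3),(-1,-1),(3,30,.01)).reshape(-1,2)
for r in(p.reshape(-1,2),q):
    P=pix2plane(s,r,109.4);F=panf(P);print(F,np.linalg.norm(F[1]-F[0]),np.degrees(np.arctan2(*(F[0]-F[1])[[0,1]])))
print(panf([[670.7,110],[635.7,0]]))
E
```

```text
[[ 77.15928124  55.47889354]
 [ 72.71207672 -58.51193843]] 114.07754994996327 2.234187480600333
[[ 77.3656634   56.08537635]
 [ 72.08081623 -58.89361066]] 115.10037820834367 2.6316675726286665
[[ 85.49693503  56.75318581]
 [ 79.55593759 -58.52779505]]
```

Translation follows the fingers (8 of 9 mm) but the turn mostly slips. Box centre is now about (12.3, 1.3) at -2.5°. I'll drag it the rest of the way.

Call:
apply_moves --series "-0.008 0 0 0 0.3;-0.011 0.001 0 0 0.3;-0.011 0.001 0 0 0.3;-0.011 0.001 0 0 0.3;-0.004 0 0 0 0.3"

```text
time: 6.55
tool_pos: [571.3, 78.0, 109.2]
tcp_rot: [-180.0, -0.1, -12.1]
ft_force: [3.5, -0.2, 5.5]
finger_gap: 29.8
grip_force: 2.8
```

Call:
apply_moves --series "0 0 -0.01 0 0.3;0 0 -0.03 0 0.3;0 0 -0.05 0 -0.6;0 0 0 0 -0.6;0 0 0 0 -0.6"

```text
time: 6.97
tool_pos: [571.2, 78.0, 136.2]
tcp_rot: [-180.0, -0.1, -12.2]
ft_force: [-0.4, 0.7, -0.1]
finger_gap: 65.1
grip_force: 0.0
```

```bash
python3 -c "
from h import *
s=wrist('w4');print(sense()['tool_pos'])
cv2.imwrite('pics/w4b.png',cv2.resize(s['frame'],(800,600),interpolation=2))"
```

```text
[570.6436485   78.00349978 135.2671655 ]
```

View pics/w4b.png

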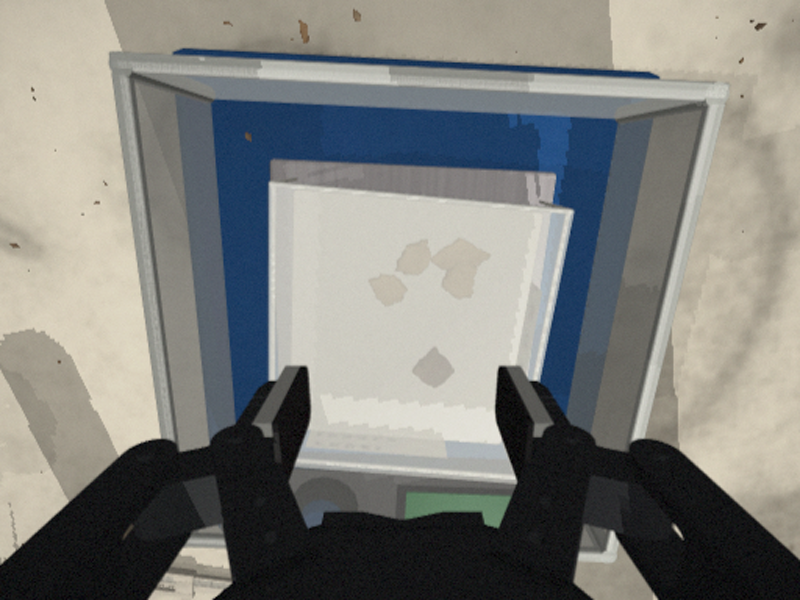

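The lid's far corners are at (270,182) and (573,209), and the pan's far corners, now visible, are at (271,159) and (556,174).

```bash
python3 - <<'E'
from h import *
s=pickle.load(open('w4.pkl','rb'));g=cv2.cvtColor(s['frame'],6)
def f(pts,z):
    p=np.float32(pts).reshape(-1,1,2)*np.float32(.64)
    q=cv2.cornerSubPix(g,p.copy(),(3,3),(-1,-1),(3,30,.01)).reshape(-1,2)
    for r in(p.reshape(-1,2),q):
        F=panf(pix2plane(s,r,z));d=F[0]-F[1];print(F.round(1).tolist(),np.linalg.norm(d).round(1),'yaw',-np.degrees(np.arctan2(d[0],d[1])).round(2))
f([(270,182),(573,209)],110.7)
f([(271,159),(556,174)],67.7)
E
```

```text
[[63.3, 53.8], [58.5, -60.4]] 114.2 yaw -2.4
[[63.2, 54.5], [58.2, -60.5]] 115.1 yaw -2.51
[[71.1, 65.3], [70.3, -66.6]] 131.9 yaw -0.32
[[71.0, 65.7], [70.3, -66.3]] 132.0 yaw -0.31
```

Relative to the pan the box centre is about (-1, 0) mm at -2.2°, so every corner is 5 mm or more inside the edges. That's good enough to leave. Next I'll locate the button from two views.

```bash
python3 - <<'E'
from h import *
w=pickle.load(open('w1.pkl','rb'));t=pickle.load(open('top.pkl','rb'));c=pickle.load(open('scene.pkl','rb'))
def blob(s,u0,u1,v0,v1):
    m=cv2.inRange(cv2.cvtColor(s['frame'],40),(100,150,90),(120,255,255));k=np.zeros_like(m);k[v0:v1,u0:u1]=m[v0:v1,u0:u1]
    n,l,st,ce=cv2.connectedComponentsWithStats(k);i=1+np.argmax(st[1:,4]);print(st[i]);return ce[i]
R=[]
for s,b in((w,(172,212,185,216)),(t,(215,230,215,229)),(c,(250,265,213,229))):
    uv=blob(s,*b);a=pix2plane(s,uv,50)[0];e=pix2plane(s,uv,80)[0];R.append((a,(e-a)/np.linalg.norm(e-a)));print(uv,a,e)
def tri(R):
    A=sum(np.eye(3)-np.outer(d,d) for a,d in R);b=sum((np.eye(3)-np.outer(d,d))@a for a,d in R);return np.linalg.solve(A,b)
print(tri(R),tri(R[:2]),tri([R[0],R[2]]))
C=cloud(w);print(C[196:208:2,190,2].round(1))
print(panf(tri(R)))
q=sense();print(q['time'],q['tool_pos'],q['tcp_rot'])
E
```

```text
[179 192  22  21 352]
[189.8125     201.96306818] [447.34407714 161.80542596  50.        ] [455.8259457  151.57575708  80.        ]
[219 218   8   8  50]
[222.16 221.74] [455.06868588 155.87349675  50.        ] [452.59139262 154.01845989  80.        ]
[254 213  10  11  55]
[258.07272727 218.90909091] [465.43364905 130.22861846  50.        ] [448.33734942 157.11633068  80.        ]
[452.87761534 153.40337723  74.34716302] [453.32650104 154.57280355  71.18297102] [452.90183082 152.74782042  74.1112336 ]
[71.8 73.5 73.3 73.6 73.  72.6]
[-136.20958528   43.46171235]
7.0167 [570.6436485   78.00349978 135.2671655 ] [-1.79998330e+02  1.16446737e-02 -1.21550678e+01]
```

Call:
apply_moves --series "0 0 -0.07 0 1;-0.109 -0.041 0 0 1;-0.109 -0.041 0 0 1;-0.109 -0.041 0 0 1;-0.109 -0.041 0 0 1"

```text
time: 7.43
tool_pos: [451.2, 153.9, 155.1]
tcp_rot: [180.0, 0.1, -12.2]
ft_force: [-0.7, -0.0, 0.2]
finger_gap: 7.6
grip_force: 0.0
```

Call:
apply_moves --series "0 0 0 0 1;0 0 0.08 0 1;0 0 0.08 0 1;0 0 0 0 1;0 0 0 0 1"

```text
time: 7.85
tool_pos: [451.4, 153.1, 106.6]
tcp_rot: [179.9, 0.3, -12.2]
ft_force: [-0.4, 0.2, 0.4]
finger_gap: -0.1
grip_force: 0.0
```

Call:
apply_moves --series "0.003 0 0.04 0 1;0.002 0 0.035 0 1;0 0 0.02 0 1;0 0 0 0 1;0 0 0 0 1"

```text
time: 8.27
tool_pos: [454.4, 153.1, 79.6]
tcp_rot: [180.0, 0.1, -12.2]
ft_force: [0.0, 0.5, -0.3]
finger_gap: -0.3
grip_force: 0.0
```

Call:
apply_moves --series "0 0 0.006 0 1;0 0 0.006 0 1;0 0 0 0 1;0 0 0 0 1"

```text
time: 8.6
tool_pos: [454.9, 153.3, 76.6]
tcp_rot: [-180.0, -0.0, -12.2]
ft_force: [0.6, -0.0, -0.1]
finger_gap: 0.1
grip_force: 0.0
```

Call:
apply_moves --series "0 0 0.006 0 1;0 0 0.006 0 1;0 0 0 0 1;0 0 0 0 1"

```text
time: 8.93
tool_pos: [454.6, 153.3, 72.6]
tcp_rot: [180.0, 0.0, -12.2]
ft_force: [0.3, -0.5, 0.1]
finger_gap: -0.0
grip_force: 0.0
```

Call:
apply_moves --series "0 0 0.006 0 1;0 0 0.004 0 1;0 0 0 0 1;0 0 0 0 1"

```text
time: 9.27
tool_pos: [454.9, 153.3, 70.0]
tcp_rot: [-180.0, -0.0, -12.2]
ft_force: [-0.6, 0.6, 2.7]
finger_gap: 0.1
grip_force: 1.3
```

Call:
apply_moves --series "0 0 0.006 0 1;0 0 0.004 0 1;0 0 0 0 1;0 0 0 0 1"

```text
time: 9.6
tool_pos: [455.0, 153.4, 67.0]
tcp_rot: [-180.0, -0.0, -12.2]
ft_force: [-0.1, -0.9, 5.3]
finger_gap: -0.1
grip_force: 2.1
```

Call:
apply_moves --series "0 0 0.004 0 1;0 0 0.004 0 1;0 0 0 0 1;0 0 0 0 1"

```text
time: 9.93
tool_pos: [455.1, 153.4, 65.8]
tcp_rot: [-180.0, -0.0, -12.2]
ft_force: [-7.0, -1.3, 17.8]
finger_gap: -0.2
grip_force: 8.9
```

The force jumped to 17.8 N, so the button is on its stop. I'll release it and back off to check the box and button.

Call:
apply_moves --series "0 0 -0.03 0 1;0 0 -0.08 0 1;0 0 -0.13 0 1;0 0 -0.13 0 1;0 0 -0.13 0 1"

```text
time: 10.35
tool_pos: [453.7, 153.1, 215.0]
tcp_rot: [179.9, 0.1, -12.2]
ft_force: [0.8, -0.4, -0.2]
finger_gap: 0.2
grip_force: 0.0
```

Call:
apply_moves --series "0.1 0.05 -0.05 0 1;0.1 0.05 -0.05 0 1;0 0.05 0 0 1;0 0 0 0 1;0 0 0 0 1"

```text
time: 10.77
tool_pos: [503.6, 96.2, 243.6]
tcp_rot: [180.0, 0.1, -12.3]
ft_force: [0.3, -0.1, -0.1]
finger_gap: 0.1
grip_force: 0.0
```

```bash
python3 -c "
from h import *
s=wrist('w5');print(sense()['tool_pos'])
cv2.imwrite('pics/w5b.png',cv2.resize(s['frame'],(800,600),interpolation=2))"
```

```text
[503.25844358  96.77230918 243.37402711]
```

View pics/w5b.png

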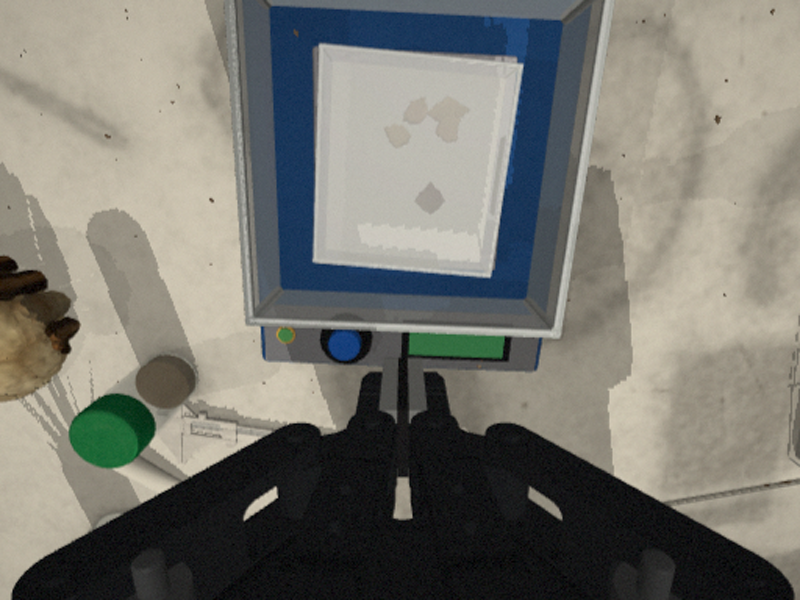

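The lid covers nearly all of the pan, with corners at (319,44), (522,63), (491,277) and (313,263). The button is up at (345,344). One last numeric check from this view.

```bash
python3 - <<'E'
from h import *
s=pickle.load(open('w5.pkl','rb'));g=cv2.cvtColor(s['frame'],6)
p=np.float32([(319,44),(522,63),(491,277),(313,263)]).reshape(-1,1,2)*np.float32(.64)
q=cv2.cornerSubPix(g,p.copy(),(3,3),(-1,-1),(3,30,.01)).reshape(-1,2)
F=panf(pix2plane(s,q,110.7));print(F.round(1).tolist(),F.mean(0))
E
```

```text
[[63.5, 54.3], [58.0, -60.6], [-66.8, -54.6], [-61.3, 60.7]] [-1.68271123 -0.06116476]
```

All the corners are inside ±72 / ±67 with at least 5 mm to spare.

```bash
python3 -c "
from bench import hand_in;print(hand_in())"
```

```text
the job is handed in; nothing more can be done
None
```

The box now stands wholly on the pan, every corner at least 5 mm inside the edge by my last camera measurement; I pressed the tare button to its stop and released it, and handed the job in (no verdict came back).

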